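# Feel round the sealing face of an open irrigation valve

## Task

Before the new diaphragm goes on, feel the sealing face of the big open valve body for grit and nicks: with the fingers shut, run the fingertips lightly all the way round the flat raised ring, starting beside the solenoid boss, going clockwise as seen from above and finishing back at the boss, then take the hand away. Touch only: do not press hard, shift, tip or lift the valve body, and leave the other parts on the table as they are.

Things in the scene. Friction and masses are not known exactly. Their poses are not given: they have to be found in the camera images.
- valve: The open valve body to inspect: dark grey plastic diaphragm-valve body, bonnet off, loose on the table, rigid, about 2 kg, held only by its weight. 272 mm long over the two pipe collars; round flange 174 mm across with 8 bolt lugs (185 mm over them). Origin: centre of its underside, z up, any yaw. +x points to the outlet with the solenoid boss, -x to the inlet with a cast flow arrow.
- face_centre (a point): Centre of the valve's sealing face, on its axis, level with the top of the face, 97 mm above the table (the bowl is open below it). The face is the level, lighter grey machined ring round the open top: inner radius 57 mm, outer 71 mm, mid-line 64 mm. It stands 3 mm proud of the flange and nothing on the valve is higher. Axes as the valve's.
- boss_top (a point): Centre of the top of the solenoid boss: an upright round stub 30 mm across on the outlet, outside the flange, 107 mm from the valve's axis, top 92 mm above the table.
- face_0: Stretch of the valve's sealing face, nearest the solenoid boss: 14 mm wide, 16.6 mm long, rigid, level. Origin: on its top surface, at the middle of the stretch (64 mm from the valve's axis). Its x axis points outward, z up. It looks no different from the rest of the ring.
- face_1: Stretch of the valve's sealing face, 1/9 of a turn clockwise (seen from above) from face_0: 14 mm wide, 16.6 mm long, rigid, level. Origin: on its top surface, at the middle of the stretch (64 mm from the valve's axis). Its x axis points outward, z up. It looks no different from the rest of the ring.
- face_2: Stretch of the valve's sealing face, 2/9 of a turn clockwise (seen from above) from face_0: 14 mm wide, 16.6 mm long, rigid, level. Origin: on its top surface, at the middle of the stretch (64 mm from the valve's axis). Its x axis points outward, z up. It looks no different from the rest of the ring.
- face_3: Stretch of the valve's sealing face, 3/9 of a turn clockwise (seen from above) from face_0: 14 mm wide, 16.6 mm long, rigid, level. Origin: on its top surface, at the middle of the stretch (64 mm from the valve's axis). Its x axis points outward, z up. It looks no different from the rest of the ring.
- face_4: Stretch of the valve's sealing face, 4/9 of a turn clockwise (seen from above) from face_0: 14 mm wide, 16.6 mm long, rigid, level. Origin: on its top surface, at the middle of the stretch (64 mm from the valve's axis). Its x axis points outward, z up. It looks no different from the rest of the ring.
- face_5: Stretch of the valve's sealing face, 5/9 of a turn clockwise (seen from above) from face_0: 14 mm wide, 16.6 mm long, rigid, level. Origin: on its top surface, at the middle of the stretch (64 mm from the valve's axis). Its x axis points outward, z up. It looks no different from the rest of the ring.
- face_6: Stretch of the valve's sealing face, 6/9 of a turn clockwise (seen from above) from face_0: 14 mm wide, 16.6 mm long, rigid, level. Origin: on its top surface, at the middle of the stretch (64 mm from the valve's axis). Its x axis points outward, z up. It looks no different from the rest of the ring.
- face_7: Stretch of the valve's sealing face, 7/9 of a turn clockwise (seen from above) from face_0: 14 mm wide, 16.6 mm long, rigid, level. Origin: on its top surface, at the middle of the stretch (64 mm from the valve's axis). Its x axis points outward, z up. It looks no different from the rest of the ring.
- face_8: Stretch of the valve's sealing face, 8/9 of a turn clockwise (seen from above) from face_0: 14 mm wide, 16.6 mm long, rigid, level. Origin: on its top surface, at the middle of the stretch (64 mm from the valve's axis). Its x axis points outward, z up. It looks no different from the rest of the ring.
- solenoid: Loose green valve solenoid standing on end, 39 mm across, 66 mm high. To be left alone. Origin: centre of its underside.
- relief_valve: Loose brass pressure relief valve standing upright, 36 mm across, 26 mm side outlet, 95 mm high. To be left alone. Origin: centre of its underside.
- wing_nut: Loose red nylon wing nut, 52 mm over the wings, 25 mm high. To be left alone. Origin: centre of its underside.
- check_valve: Loose grey PVC check valve standing on end, 66 mm across, 110 mm high. To be left alone. Origin: centre of its underside.
- bonnet: The valve's loose bonnet, a dark grey ribbed dome 185 mm across, 74 mm high. To be left alone. Origin: centre of its underside.
- small_valve: Loose small complete dark grey valve, 112 mm long, 74 mm wide, 110 mm high. To be left alone. Origin: centre of its underside.
- grease_jar: Loose white grease jar, 58 mm across, 52 mm high. To be left alone. Origin: centre of its underside.
- screwdriver: Loose screwdriver lying down, 200 mm long; origin under its middle. To be left alone.

How it is judged:
On the way, in this order (a step that is already met when the one before it is completed fails the run):
1. a fingertip touches the sealing face beside the solenoid boss (contact force between the fingers and face_0 above 0.2 N), for 0.04 s.
2. the fingertip has come round clockwise to 1/9 of a turn (face_1), touching the face (contact force between the fingers and face_1 above 0.2 N), for 0.04 s.
3. the fingertip has come round clockwise to 2/9 of a turn (face_2), touching the face (contact force between the fingers and face_2 above 0.2 N), for 0.04 s.
4. the fingertip has come round clockwise to 3/9 of a turn (face_3), touching the face (contact force between the fingers and face_3 above 0.2 N), for 0.04 s.
5. the fingertip has come round clockwise to 4/9 of a turn (face_4), touching the face (contact force between the fingers and face_4 above 0.2 N), for 0.04 s.
6. the fingertip has come round clockwise to 5/9 of a turn (face_5), touching the face (contact force between the fingers and face_5 above 0.2 N), for 0.04 s.
7. the fingertip has come round clockwise to 6/9 of a turn (face_6), touching the face (contact force between the fingers and face_6 above 0.2 N), for 0.04 s.
8. the fingertip has come round clockwise to 7/9 of a turn (face_7), touching the face (contact force between the fingers and face_7 above 0.2 N), for 0.04 s.
9. the fingertip has come round clockwise to 8/9 of a turn (face_8), touching the face (contact force between the fingers and face_8 above 0.2 N), for 0.04 s.
10. back to the sealing face beside the boss, the round closed (contact force between the fingers and face_0 above 0.2 N), for 0.04 s.
At the end, for the whole second after the job is handed in: The fingertips have touched the sealing face at nine evenly spaced stretches in turn, clockwise from the boss, and at the boss again; the valve body stands level and still within 20 mm of where it stood, the other loose parts are within 15 mm (not (distance of valve from where it was at the start of the episode above 0.02 m) and angle between valve's own z axis and vertical below 0.05 rad and linear speed of valve below 0.01 m/s and not (distance of solenoid from where it was at the start of the episode above 0.015 m) and not (distance of relief_valve from where it was at the start of the episode above 0.015 m) and not (distance of wing_nut from where it was at the start of the episode above 0.015 m) and not (distance of check_valve from where it was at the start of the episode above 0.015 m) and not (distance of bonnet from where it was at the start of the episode above 0.015 m) and not (distance of small_valve from where it was at the start of the episode above 0.015 m) and not (distance of grease_jar from where it was at the start of the episode above 0.015 m) and not (distance of screwdriver from where it was at the start of the episode above 0.015 m)).
It fails at once if the valve body is pressed hard (over 30 N) (contact force between any of the fingers, the arm and valve above 30 N).
It fails at once if the valve body is shifted more than 20 mm, or lifted or tipped (over 0.1 rad) (distance of valve from where it was at the start of the episode above 0.02 m or height (world z) of valve above 0.012 m or angle between valve's own z axis and vertical above 0.1 rad).
It fails at once if one of the other loose parts is shifted or lifted by more than 15 mm (distance of any of solenoid, relief_valve, wing_nut, check_valve, bonnet, small_valve, grease_jar, screwdriver from where it was at the start of the episode above 0.015 m).
It also fails if it takes over 64 s, if anything falls off the work surface, if the arm or the gripper's body presses on something with over 40 N, if the wrist force passes 120 N, or if a joint passes its speed limit or range.

## Robot

A 6-joint arm with a two-finger parallel gripper is mounted at the origin on the work surface. World frame = base frame: x ahead of the robot, y to its left, z up, the work surface at z = 0. Lengths are in m, angles in rad, forces in N, time in s.
With the tool pointing down it reaches from about 0.275 to 0.725 m from the base axis. Payload 5.6 kg.
Tool frame: the origin (TCP) lies at the very end of the fingers, on their centre line; the grasp point (between the pads) lies 19 mm behind it (r.pinch_z is the distance from the TCP to the grasp point, in m); z points along the fingers, y is the line along which they close (so a half turn about z gives the same grasp; the last joint's range is limited). The gripper opens to 85 mm and grips with 20 to 120 N. Pads are 22 mm wide; open, the fingers measure 114 mm over their backs; the gripper's body (76 mm by 85 mm) begins 54 mm behind the grasp point. The pads swing forward as they close: fully open they stand 13 mm farther back than shut.
Start: joints at [1.579, 0.255, 0.108, 0, -1.424, -0.285], TCP at [0.15, 0.529, 0.231] pointing down, gripper open.
Joint ranges: [-2.95, 2.95], [-1.21, 1.97], [-1.09, 1.5], [-2.87, 1.71], [-2.94, -0.07], [-3.05, 3.05]. Speed limits (rad/s): [2.57, 2.57, 3.14, 3.14, 3.14, 3.14].

## Interface

Orientations are given as a unit quaternion [x, y, z, w].
In Python, from plant import sensors, capture, camera_info, ticket, r gives the robot as it stands.
- The arm moves only by the tool play_rows, never from a script. Its argument "deltas" is a list of rows, each a list of 4 numbers: the shift along the tool's x, y, z in mm, then the turn about the tool's z in rad. A call has 1 to 5 rows; each row is the pose to reach, as a shift and turn from the pose commanded when the call began, along the tool's axes at that moment; what a row does not reach only later rows make up. A row lasts 1/8 s, in which the tool goes at most 62.5 mm and 10.7 degrees, less where a joint would pass 70% of its speed; a pose out of reach is approached as far as the arm can. A call with a gripper value outside its range is refused whole. "fingers" is the closure, from -1 (fully open) to 1 (shut), set as the call begins (left out, the last holds). The fingers move at their own pace and stop on an object; "newtons" is the grip in N (left out, the last holds). Time passes only in rows, so rows that repeat a pose let the fingers close. It gives the time, the measured TCP pose, the force, the opening and the grip force at its end, in the units of the state.
- sensors.get_obs(): the state, without advancing time (a new reading comes with each control period).
- capture(name): name is "side" or "top"; returns the picture (480x640x3 uint8, red, green, blue); there is no depth.
- camera_info(name): a dict with "fx", "fy", "cx", "cy" (pixels), "k1" (the pictures are not rectified: a ray, as slopes to the right and down, at radius r is drawn at 1 + k1 r^2 times it, then the intrinsics apply), "R" (3x3) and "t" (3): a world point X has camera coordinates R X + t. Camera axes: x right, y down, z forward; pixel columns grow to the right and rows downward; lengths in m; the calibration is good to about 2 mm. A picture is of the moment at which its call begins. camera_info takes no time and is no camera call.
- ticket.sign_off(): hands the job in; it is judged then, once.
The state is a dict: "t": time; "joint_positions": joint angles; "joint_velocities": joint speeds; "joint_efforts": joint torques, N m; "tcp_pos": TCP position; "ee_rot": TCP orientation; "contact_force": force on the tool from outside, world axes, zero at the start; "torque": the same for the moment, N m; "width": opening from 0.0 (shut) to 1.0 (fully open); "finger_force": force on a finger pad.
Only numpy, scipy, OpenCV 4.12 (cv2) and the standard library are available. Lean on these libraries where they do the work, as an engineer would, in place of code of your own. Each camera call takes 0.05 s, during which the arm holds its last target. There are 200 camera calls.

## Working session

There is one attempt and no reset: what is moved stays moved. The work goes in short steps, Python scripts to look and compute and a tool call to move; the robot and the scene stay as the last step left them, time stands still between calls to the robot, and variables do not carry over. Pictures are saved under pics/ and viewed, at most 10 in all, crops included, and the job is handed in when it is done.

Besides the shell and the picture viewer there is one more tool, called after "Request:" by a JSON object that holds its "name" and its "arguments", one argument or row to a line. play_rows: Moves the arm, as the interface text tells. Its arguments: {"type":"object","properties":{"deltas":{"type":"array"},"fingers":{"type":"number"},"newtons":{"type":"number"}},"required":["deltas"]}

```bash
mkdir -p pics
python3 - <<'E'
from plant import sensors, capture, camera_info
import cv2,json
for n in("top","side"):
    cv2.imwrite(f"pics/{n}0.png",capture(n)[:,:,::-1]); c=camera_info(n); print(n,c)
o=sensors.get_obs(); print(o)
E
```

```text
top {'fx': 439.92213782258864, 'fy': 439.92213782258864, 'cx': 332.5693750488286, 'cy': 237.90327639993754, 'k1': 0.026616116934787395, 'R': array([[ 0.00832633, -0.99996179,  0.00266201],
       [-0.98116092, -0.00868356, -0.192997  ],
       [ 0.19301274, -0.0010049 , -0.98119574]]), 't': array([-0.01318987,  0.52892039,  1.13010533])}
side {'fx': 447.2466551414962, 'fy': 447.2466551414962, 'cx': 319.09784342555406, 'cy': 237.87364198414645, 'k1': -0.0169278118737651, 'R': array([[ 0.76865569, -0.63963515, -0.00594146],
       [-0.47814993, -0.56837786, -0.66956647],
       [ 0.42490125,  0.51750698, -0.74272838]]), 't': array([-0.41303279,  0.32551471,  0.85126364])}
{'t': 0.1, 'joint_positions': array([ 1.57861279e+00,  2.55689139e-01,  1.07169736e-01, -4.15958317e-04,
       -1.42389401e+00, -2.84625245e-01]), 'joint_velocities': array([-0.00079551, -0.00097397,  0.00158345,  0.00169908, -0.0021414 ,
        0.00108287]), 'joint_efforts': array([-2.87195893e-03, -3.87603521e+01,  2.38474095e+01,  5.37790507e+00,
       -3.74585899e-03,  5.87634432e-06]), 'tcp_pos': array([0.15012326, 0.5286736 , 0.23050065]), 'ee_rot': array([ 9.90432824e-01, -1.37993208e-01, -8.57139420e-05,  8.29888892e-04]), 'contact_force': array([0.29778403, 0.28869361, 0.58916813]), 'torque': array([ 0.00584914,  0.03285488, -0.01323902]), 'finger_force': 0.0, 'width': 1.0001834841431603}
```

View pics/top0.png

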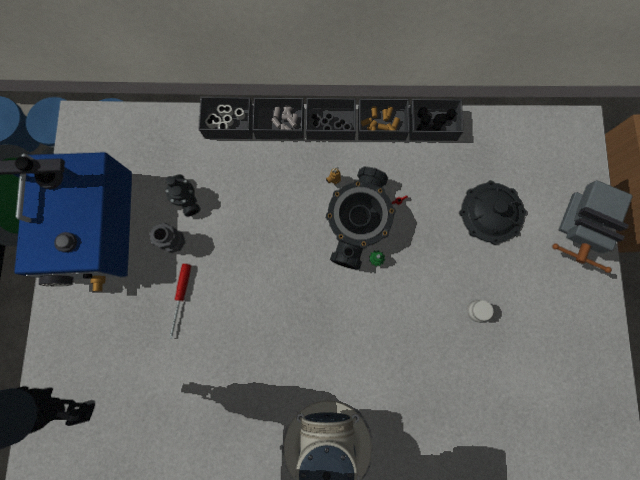

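View pics/side0.png

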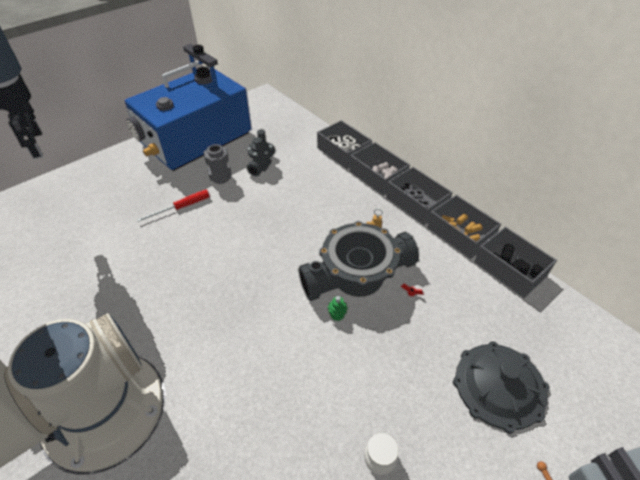

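The top view shows the valve, its ring near (361,214), with collars at (372,178) and (347,255). In the side view a stub on the near collar at (316,266) looks like the boss. I'll enlarge both.

Run:
```python
import cv2,numpy as np
a=cv2.imread("pics/top0.png")[160:280,300:420]; b=cv2.imread("pics/side0.png")[205:325,290:430]
a=cv2.resize(a,None,fx=3.3,fy=3.3,interpolation=cv2.INTER_CUBIC); b=cv2.resize(b,None,fx=2.8,fy=3.3,interpolation=cv2.INTER_CUBIC)
m=np.hstack([a,b]); m=np.clip(m.astype(float)*1.5,0,255).astype(np.uint8); print(m.shape); cv2.imwrite("pics/crop.png",m)
```

```text
(396, 788, 3)
```

View pics/crop.png

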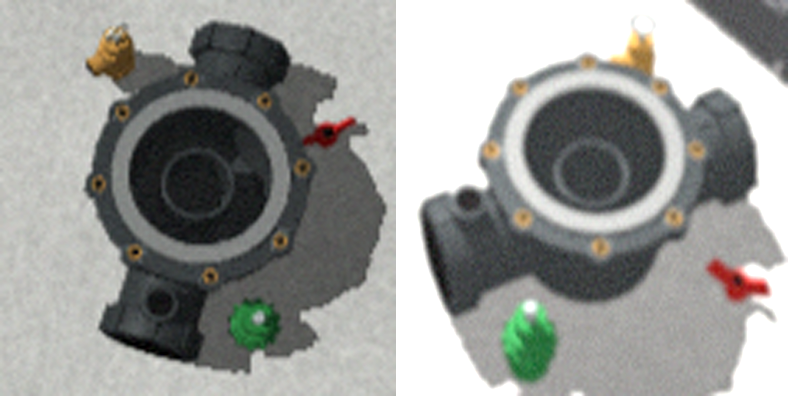

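The boss stub (dark hole) is at crop (160,302), i.e. top px (348.5,251.5). The ring runs over crop x 112–290, y 87–263. In the side view the boss is at px (316,265). Next I'll fit the ring in both cameras.

```bash
cat > h.py <<'E'
import numpy as np,cv2
from plant import camera_info
def proj(n,X):
    c=camera_info(n); p=np.atleast_2d(X)@c["R"].T+c["t"]; s=p[:,:2]/p[:,2:]
    s=s*(1+c["k1"]*(s**2).sum(1,keepdims=True)); return s*[c["fx"],c["fy"]]+[c["cx"],c["cy"]]
def back(n,uv,z):
    c=camera_info(n); d=(np.array(uv,float)-[c["cx"],c["cy"]])/[c["fx"],c["fy"]]; s=d.copy()
    for _ in range(9): s=d/(1+c["k1"]*(s@s))
    w=c["R"].T@np.array([*s,1]); o=-c["R"].T@c["t"]; return o+w*(z-o[2])/w[2]
E
python3 - <<'E'
from h import *
from scipy.optimize import minimize
im={n:cv2.GaussianBlur(cv2.cvtColor(cv2.imread(f"pics/{n}0.png"),cv2.COLOR_BGR2GRAY).astype(np.float32),(0,0),.7) for n in("top","side")}
th=np.linspace(0,2*np.pi,180,endpoint=False)
def score(c,names):
    s=0
    for n in names:
        def ring(r):
            uv=proj(n,np.c_[c[0]+r*np.cos(th),c[1]+r*np.sin(th),np.full(180,.097)]).astype(np.float32)
            return cv2.remap(im[n],uv[:,:1],uv[:,1:],cv2.INTER_LINEAR)
        d=lambda v:np.clip(v,0,60).mean()
        mid=(ring(.061)+ring(.067))/2
        s-=d(mid-ring(.052))+d(mid-ring(.076))
    return s
c0=back("top",(360.9,213),.097)[:2]; print(c0)
for ns in(["top"],["side"],["top","side"]):
    r=minimize(score,c0,args=(ns,),method="Nelder-Mead",options=dict(initial_simplex=[c0,c0+[.008,0],c0+[0,.008]])); print(ns,r.x,r.fun)
bt=back("top",(348.5,251.5),.092);bs=back("side",(290+(468-396)/2.8,205+197/3.3),.092); print("boss",bt,bs)
for b in(bt,bs):
    d=b[:2]-r.x; print(np.linalg.norm(d),np.degrees(np.arctan2(d[1],d[0])))
for n,uv,z in(("solenoid",(300+257/3.3,160+317/3.3),.066),("relief",(300+117/3.3,160+35/3.3),.095),("wing",(300+328/3.3,160+132/3.3),.02)): print(n,back("top",uv,z))
E
```

```text
[ 0.5869602  -0.08198285]
['top'] [ 0.58815437 -0.0800072 ] -100.08502197265625
['side'] [ 0.58916836 -0.08086223] -113.8468017578125
['top', 'side'] [ 0.58847036 -0.08027335] -213.54132080078125
boss [ 0.48571357 -0.04995178  0.092     ] [ 0.48832154 -0.04834672  0.092     ]
0.10713709004761802 163.55967794401604
0.10511468352766218 162.31814516070645
solenoid [ 0.47853848 -0.12824626  0.066     ]
relief [ 0.70323543 -0.01476799  0.095     ]
wing [ 0.64525101 -0.1952505   0.02      ]
```

Centre is about (0.588, −0.080), with the boss bearing 163° at 107 mm (expected 107). So face_0 is near (0.527, −0.061). I'll close the fingers and travel there high up.

Request:
{"name": "play_rows", "arguments": {
  "deltas": [
    [35,31,0,0],
    [70,62,0,0],
    [105,93,0,0],
    [140,124,0,0],
    [175,155,0,0]
  ],
  "fingers": 1,
  "newtons": 20
}}

```text
t: 0.72
tcp_pos: [0.2767, 0.3305, 0.231]
ee_rot: [0.99, -0.138, -0.0, 0.0]
contact_force: [0.5, 0.7, 0.2]
width: 0.002
finger_force: 0.0
```

Request:
{"name": "play_rows", "arguments": {
  "deltas": [
    [35,31,0,0],
    [70,62,0,0],
    [105,93,0,0],
    [140,124,0,0],
    [175,155,0,0]
  ]
}}

```text
t: 1.35
tcp_pos: [0.4026, 0.1337, 0.2311]
ee_rot: [0.99, -0.138, -0.0, 0.0]
contact_force: [1.2, 0.1, -0.3]
width: 0.002
finger_force: 0.0
```

Request:
{"name": "play_rows", "arguments": {
  "deltas": [
    [35,31,20,0],
    [70,62,40,0],
    [105,93,60,0],
    [140,124,80,0],
    [174,155,90,0]
  ]
}}

```text
t: 1.98
tcp_pos: [0.5271, -0.0629, 0.1396]
ee_rot: [0.99, -0.138, -0.001, 0.0]
contact_force: [-0.2, 1.7, -0.4]
width: 0.0
finger_force: 0.0
```

Request:
{"name": "play_rows", "arguments": {
  "deltas": [
    [0,0,0,0],
    [0,0,0,0],
    [0,0,0,0]
  ]
}}

```text
t: 2.35
tcp_pos: [0.5271, -0.0606, 0.1417]
ee_rot: [0.991, -0.137, 0.0, -0.0]
contact_force: [0.7, -0.3, -0.7]
width: 0.001
finger_force: 0.0
```

Run:
```python
from h import *
from plant import capture,sensors
p=sensors.get_obs()["tcp_pos"]; print(p)
L=[]
for n,(x,y) in(("top",(290,150)),("side",(285,165))):
    a=capture(n)[y:y+150,x:x+150,::-1]; a=np.ascontiguousarray(cv2.resize(a,(396,396),interpolation=cv2.INTER_CUBIC)); a=np.clip(a*1.5,0,255).astype(np.uint8)
    th=np.radians(163-40*np.arange(9)); pts=np.c_[.588+.064*np.cos(th),-.080+.064*np.sin(th),np.full(9,.097)]
    for i,q in enumerate(np.vstack([pts,p])): cv2.circle(a,tuple(int(v) for v in (proj(n,q)[0]-[x,y]+.5)*2.64),2,(0,255,0) if i==0 else (0,0,255) if i<9 else (255,0,255),-1)
    L.append(a)
cv2.imwrite("pics/near.png",np.hstack(L))
```

```text
[ 0.52706631 -0.06062143  0.14171176]
```

View pics/near.png

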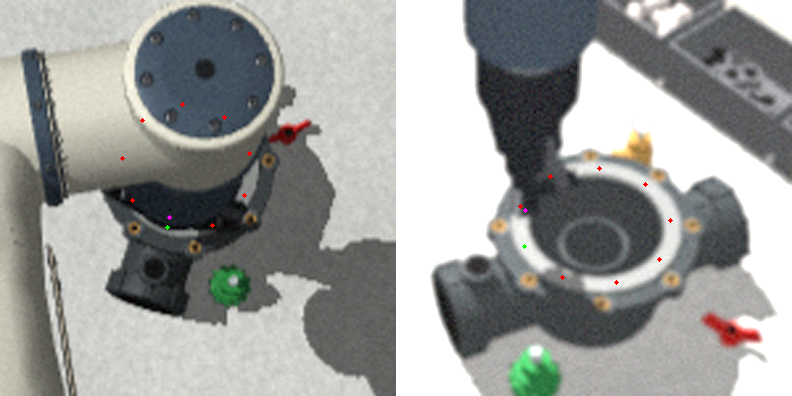

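In the side view the red and green target dots lie on the light ring, from green face_0 at (525,246). The fingertip at (525,207) is 45 mm above face_0. I'll go down.

Request:
{"name": "play_rows", "arguments": {
  "deltas": [
    [0,0,12,0],
    [0,0,24,0],
    [0,0,36,0],
    [0,0,39,0],
    [0,0,39,0]
  ]
}}

```text
t: 3.08
tcp_pos: [0.5272, -0.0615, 0.102]
ee_rot: [0.99, -0.138, -0.0, 0.0]
contact_force: [0.3, -0.4, 0.1]
width: -0.001
finger_force: 0.0
```

Request:
{"name": "play_rows", "arguments": {
  "deltas": [
    [0,0,1,0],
    [0,0,2,0],
    [0,0,3,0],
    [0,0,4,0],
    [0,0,4,0]
  ]
}}

```text
t: 3.7
tcp_pos: [0.5272, -0.0614, 0.0982]
ee_rot: [0.99, -0.138, -0.0, 0.0]
contact_force: [0.3, 0.3, -0.0]
width: -0.001
finger_force: 0.0
```

Request:
{"name": "play_rows", "arguments": {
  "deltas": [
    [0,0,0.5,0],
    [0,0,1,0],
    [0,0,1.5,0],
    [0,0,1.5,0]
  ]
}}

```text
t: 4.2
tcp_pos: [0.5273, -0.0614, 0.0971]
ee_rot: [0.99, -0.138, 0.0, 0.0]
contact_force: [-1.1, 1.4, 3.5]
width: 0.0
finger_force: 1.8
```

Light contact with face_0 at 3.5 N. Now I'll compute the tool-axis deltas for the circle, 8° per row.

Run:
```python
import numpy as np
P=lambda a:64*np.array([np.cos(np.radians(a)),np.sin(np.radians(a))])
for k in range(10):
    a=-178.9+40*k
    print(k,[[round(float(v),1) for v in P(a+8*i)-P(a)] for i in range(1,6)])
```

```text
0 [[0.8, -8.9], [2.8, -17.6], [6.0, -25.9], [10.4, -33.7], [15.8, -40.8]]
1 [[6.3, -6.3], [13.5, -11.7], [21.3, -16.0], [29.6, -19.2], [38.3, -21.2]]
2 [[8.9, -0.8], [17.8, -0.3], [26.6, 1.4], [35.0, 4.4], [43.0, 8.4]]
3 [[7.3, 5.1], [13.8, 11.2], [19.4, 18.2], [24.0, 25.8], [27.5, 34.1]]
4 [[2.3, 8.6], [3.4, 17.5], [3.2, 26.4], [1.8, 35.2], [-0.8, 43.8]]
5 [[-3.8, 8.1], [-8.7, 15.6], [-14.5, 22.3], [-21.3, 28.1], [-28.8, 33.0]]
6 [[-8.1, 3.8], [-16.6, 6.4], [-25.5, 7.7], [-34.4, 7.9], [-43.3, 6.8]]
7 [[-8.6, -2.3], [-16.8, -5.8], [-24.5, -10.4], [-31.4, -16.1], [-37.5, -22.6]]
8 [[-5.1, -7.3], [-9.1, -15.3], [-12.0, -23.7], [-13.7, -32.5], [-14.2, -41.4]]
9 [[0.8, -8.9], [2.8, -17.6], [6.0, -25.9], [10.4, -33.7], [15.8, -40.8]]
```

Request:
{"name": "play_rows", "arguments": {
  "deltas": [
    [0.8,-8.9,0.3,0],
    [2.8,-17.6,0.3,0],
    [6,-25.9,0.3,0],
    [10.4,-33.7,0.3,0],
    [15.8,-40.8,0.3,0]
  ]
}}

```text
t: 4.82
tcp_pos: [0.5531, -0.0271, 0.0971]
ee_rot: [0.99, -0.138, -0.001, 0.001]
contact_force: [-5.2, -3.4, 8.3]
width: -0.002
finger_force: 4.1
```

Request:
{"name": "play_rows", "arguments": {
  "deltas": [
    [6.3,-6.3,-0.2,0],
    [13.5,-11.7,-0.3,0],
    [21.3,-16,-0.3,0],
    [29.6,-19.2,-0.3,0],
    [38.3,-21.2,-0.3,0]
  ]
}}

```text
t: 5.45
tcp_pos: [0.5952, -0.0163, 0.0971]
ee_rot: [0.99, -0.138, -0.001, 0.0]
contact_force: [-7.7, 0.3, 8.7]
width: 0.004
finger_force: 4.3
```

Request:
{"name": "play_rows", "arguments": {
  "deltas": [
    [8.9,-0.8,-0.3,0],
    [17.8,-0.3,-0.3,0],
    [26.6,1.4,-0.3,0],
    [35,4.4,-0.3,0],
    [43,8.4,-0.3,0]
  ]
}}

```text
t: 6.08
tcp_pos: [0.6358, -0.0355, 0.0971]
ee_rot: [0.99, -0.138, 0.0, -0.001]
contact_force: [-2.6, 2.4, 4.1]
width: -0.001
finger_force: 2.3
```

Request:
{"name": "play_rows", "arguments": {
  "deltas": [
    [7.3,5.1,0,0],
    [13.8,11.2,0,0],
    [19.4,18.2,0,0],
    [24,25.8,0,0],
    [27.5,34.1,0,0]
  ]
}}

```text
t: 6.7
tcp_pos: [0.6528, -0.0774, 0.0971]
ee_rot: [0.99, -0.138, 0.0, -0.0]
contact_force: [-0.3, 2.4, 3.7]
width: -0.0
finger_force: 1.9
```

Request:
{"name": "play_rows", "arguments": {
  "deltas": [
    [2.3,8.6,0,0],
    [3.4,17.5,0,0],
    [3.2,26.4,0,0],
    [1.8,35.2,0,0],
    [-0.8,43.8,0,0]
  ]
}}

```text
t: 7.32
tcp_pos: [0.6395, -0.1193, 0.0971]
ee_rot: [0.99, -0.138, 0.0, 0.0]
contact_force: [1.5, 1.1, 3.2]
width: 0.002
finger_force: 1.6
```

Request:
{"name": "play_rows", "arguments": {
  "deltas": [
    [-3.8,8.1,0.1,0],
    [-8.7,15.6,0.1,0],
    [-14.5,22.3,0.1,0],
    [-21.3,28.1,0.1,0],
    [-28.8,33,0.1,0]
  ]
}}

```text
t: 7.95
tcp_pos: [0.6026, -0.1428, 0.0971]
ee_rot: [0.99, -0.138, 0.0, 0.0]
contact_force: [2.3, 0.7, 2.8]
width: 0.002
finger_force: 1.7
```

Request:
{"name": "play_rows", "arguments": {
  "deltas": [
    [-8.1,3.8,0.1,0],
    [-16.6,6.4,0.1,0],
    [-25.5,7.7,0.1,0],
    [-34.4,7.9,0.1,0],
    [-43.3,6.8,0.1,0]
  ]
}}

```text
t: 8.57
tcp_pos: [0.5591, -0.1373, 0.0971]
ee_rot: [0.99, -0.138, 0.0, 0.0]
contact_force: [3.7, -0.7, 5.4]
width: -0.001
finger_force: 2.2
```

Request:
{"name": "play_rows", "arguments": {
  "deltas": [
    [-8.6,-2.3,0,0],
    [-16.8,-5.8,0,0],
    [-24.5,-10.4,0,0],
    [-31.4,-16.1,0,0],
    [-37.5,-22.6,0,0]
  ]
}}

```text
t: 9.2
tcp_pos: [0.5289, -0.1054, 0.0971]
ee_rot: [0.99, -0.138, -0.0, 0.001]
contact_force: [1.3, -3.7, 4.8]
width: -0.006
finger_force: 2.9
```

Request:
{"name": "play_rows", "arguments": {
  "deltas": [
    [-5.1,-7.3,0,0],
    [-9.1,-15.3,0,0],
    [-12,-23.7,0,0],
    [-13.7,-32.5,0,0],
    [-14.2,-41.4,0,0]
  ]
}}

```text
t: 9.82
tcp_pos: [0.5254, -0.0626, 0.0971]
ee_rot: [0.99, -0.138, -0.002, 0.002]
contact_force: [-1.4, -6.0, 8.4]
width: 0.0
finger_force: 4.4
```

Request:
{"name": "play_rows", "arguments": {
  "deltas": [
    [0.2,-2,0,0],
    [0.4,-4,0,0],
    [0.4,-4,0,0]
  ]
}}

```text
t: 10.2
tcp_pos: [0.5266, -0.0591, 0.0971]
ee_rot: [0.99, -0.138, -0.002, 0.002]
contact_force: [-2.5, -6.1, 9.7]
width: 0.004
finger_force: 4.9
```

The round is closed in contact at face_0. I'll lift the hand and move it back, clear of the valve.

Request:
{"name": "play_rows", "arguments": {
  "deltas": [
    [0,0,-15,0],
    [0,0,-40,0],
    [0,0,-70,0],
    [0,0,-100,0],
    [0,0,-130,0]
  ]
}}

```text
t: 10.82
tcp_pos: [0.5272, -0.0569, 0.2271]
ee_rot: [0.99, -0.138, -0.002, -0.0]
contact_force: [0.2, 0.3, -0.3]
width: 0.002
finger_force: 0.0
```

Request:
{"name": "play_rows", "arguments": {
  "deltas": [
    [-35,-31,0,0],
    [-70,-62,0,0],
    [-105,-93,0,0],
    [-140,-124,0,0],
    [-175,-155,0,0]
  ]
}}

```text
t: 11.45
tcp_pos: [0.4002, 0.1402, 0.2263]
ee_rot: [0.99, -0.138, -0.001, 0.0]
contact_force: [1.7, 1.5, 0.0]
width: 0.003
finger_force: 0.0
```

Request:
{"name": "play_rows", "arguments": {
  "deltas": [
    [0,0,0,0],
    [0,0,0,0],
    [0,0,0,0],
    [0,0,0,0]
  ]
}}

```text
t: 11.95
tcp_pos: [0.4029, 0.1385, 0.2267]
ee_rot: [0.99, -0.139, -0.0, 0.0]
contact_force: [0.2, -0.9, 0.6]
width: -0.002
finger_force: 0.0
```

Run:
```python
from plant import capture
import cv2,numpy as np
L=[]
for n,(x,y) in(("top",(300,160)),("side",(290,205))):
    a=capture(n)[:,:,::-1]; b=cv2.imread(f"pics/{n}0.png")
    L.append(np.vstack([cv2.resize(i[y:y+120,x:x+140],(330,283)) for i in(b,a)]))
cv2.imwrite("pics/end.png",np.clip(np.hstack(L)*1.5,0,255).astype(np.uint8))
```

```text
(no output)
```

View pics/end.png

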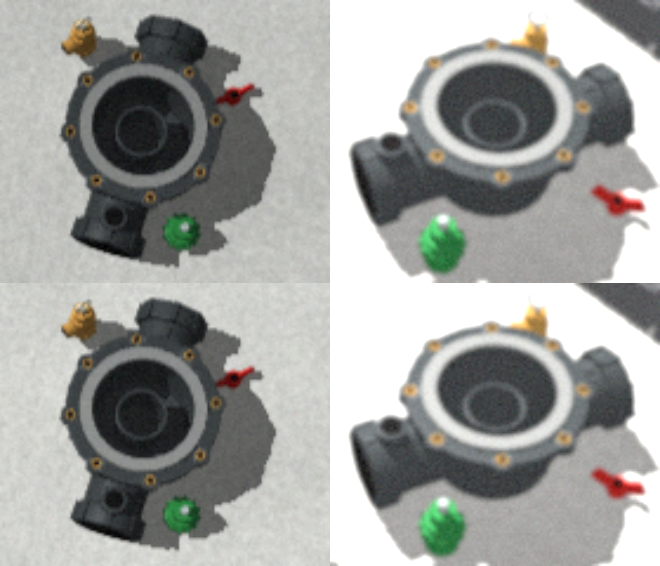

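The before (upper) and after (lower) views match: the valve, solenoid, relief valve and wing nut haven't moved, and the boss is still at (115,498) against (115,215) in the upper row. Handing in.

```bash
python3 -c "
from plant import ticket
print(ticket.sign_off())"
```

```text
the job is handed in; nothing more can be done
None
```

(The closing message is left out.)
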